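Show an archive cartridge to the label reader

TASK

Lift the lid of the grey media case until it rests open on its stop, then take out the one large data cartridge and hold it up in the air in front of the label reader, upright, its label squarely facing the reader's window, centred on it and about 80 mm from it. Finish while still holding it there, with the lid left open; do not touch the reader, and leave the two small cassettes in their slots and the hand stamp and tape roll where they stand.

Things in the scene. Friction and masses are not known exactly. Their poses are not given: they have to be found in the camera images.
- case: Grey plastic media case, fixed to the table: tray 140 (x) by 250 (y) by 75 high, walls 5, open above once the lid is up; +x points from the handle side to the hinge side, away from the robot. Its floor is 5 thick; three foam slots, each 26 wide, 35 deep, running along x, lie at y = -75, 0 and +75 mm and hold one thing each (foam top 40 mm above the table). Origin: centre of the underside.
- lid (a joint): Angle of the case lid in rad: 0 shut, 1.8 fully open on its stop. The lid (0.4 kg) is a shell 140 by 250 by 44 deep, walls 4, hinged along the far top edge of the case; it swings up and away from the robot. It falls shut if let go below about 1.1 rad and falls open onto the stop beyond about 1.3 rad, where it stays by its weight.
- lid_handle (a point): Middle of the lid's steel bar handle: a round bar 10 thick, 110 long along the case's y, standing 45 mm out from the lid's front wall (axis to wall), on the robot's side, about 97 mm above the table when shut, with nothing under it. It moves with the lid: 185 mm in front of and 22 mm above the hinge line when shut. It is in the open from above at every lid angle.
- lid_hinge (a point): Middle of the lid's hinge line, 75 mm above the table; the line runs along the case's y axis.
- cartridge: The one large data cartridge, black, grey sides, 102 long (x) by 22 thick (y) by 104 high (z), 0.2 kg, upright in one of the three slots (any one), top 109 mm above the table. Origin: centre of its underside; z up. White striped label on its -x end, which faces the handle side. Gripped only by its top edge it can swing in the fingers; they have room beside it down to the foam.
- label (a point): Centre of the cartridge's label, on its -x end face, 52 mm above its underside, 51 mm from its middle.
- window (a point): Centre of the dark window in the front face of the white label reader's head; -x of this frame points straight out of the window, level, towards the place where labels are shown; z up. The head is 75 deep (behind the window) by 80 wide by 56 high, its window centre 150 to 210 mm above the table (a different height each time).
- reader: Stand of the reader, fixed: round foot 110 wide, 14 high, steel column 18 thick rising to 284 mm, 30 mm behind the window. Origin: centre of the foot's underside, straight under the window; same axes as the window.
- cassette_a: Small black data cassette, 76 (x) by 16 (y) by 54 high, upright in another slot; stays there. Origin: centre of its underside.
- cassette_b: The other small cassette, same as cassette_a, in the remaining slot; stays there.
- stamp: Wooden hand stamp, 48 wide foot, 78 high, standing loose on the table to the right of the case; a bystander. Origin: centre of its underside.
- tape_roll: Empty cardboard tape core, 96 across, 48 high, lying on the table to the left of the case, on the far side; a bystander. Origin: centre of its underside.

How it is judged:
By the outcome, as a careful person would: the job done as asked, in the order asked, and still so for the second after the job is handed in, while the arm keeps its last pose, push and grip.
It also fails if it takes over 53 s, if anything falls off the work surface, if the arm or the gripper's body presses on something with over 40 N, if the wrist force passes 120 N, or if a joint passes its speed limit or range.

ROBOT

A 6-joint arm with a two-finger parallel gripper is mounted at the origin on the work surface. World frame = base frame: x ahead of the robot, y to its left, z up, the work surface at z = 0. Lengths are in m, angles in rad, forces in N, time in s.
With the tool pointing down it reaches from about 0.375 to 0.975 m from the base axis. Payload 3.8 kg.
Tool frame: the origin (TCP) lies at the very end of the fingers, on their centre line; the grasp point (between the pads) lies 19 mm behind it; z points along the fingers, y is the line along which they close (so a half turn about z gives the same grasp; the last joint's range is limited). The gripper opens to 85 mm and grips with 20 to 120 N. Pads are 22 mm wide; open, the fingers measure 114 mm over their backs; the gripper's body (76 mm by 85 mm) begins 54 mm behind the grasp point. The pads swing forward as they close: fully open they stand 13 mm farther back than shut.
Start: joints at [1.119, 0.264, 1.604, -0, 1.274, -0.037], TCP at [0.272, 0.618, 0.231] pointing down, gripper open.
Joint ranges: [-2.63, 2.63], [-0.94, 2.18], [0.31, 2.57], [-1.31, 4.45], [0, 2.66], [-2.55, 2.55]. Speed limits (rad/s): [2.57, 2.57, 3.14, 3.14, 3.14, 3.14].

INTERFACE

Orientations are given as a rotation vector (axis times angle).
In Python, from workcell import * gives the robot as it stands.
- The arm moves only by the shell command python3 -m crank 'ROWS' [OPENING] [FORCE]. ROWS is JSON, a list that holds one entry, the list of rows, each a list of 6 numbers: the shift along the tool's x, y, z in cm, then the turn, a rotation vector about the tool's x, y, z in rad. In form: [[[dx, dy, dz, ax, ay, az], ...]]. A call has 1 to 8 rows; each row shifts and turns the commanded pose from where the row before left it, along the tool's axes as they then stand; what a row does not reach is not made up. A row lasts 1/12 s, in which the tool goes at most 41.7 mm and 7.16 degrees, less where a joint would pass 70% of its speed; a pose out of reach is approached as far as the arm can. A call with a gripper value outside its range is refused whole. OPENING is the finger opening in cm, from 0 to 8.54, set as the call begins (- or left out, the last holds). The fingers move at their own pace and stop on an object; FORCE is the grip in N (left out, the last holds). Time passes only in rows, so rows that do not move let the fingers close. It gives the time, the measured TCP pose, the force, the opening and the grip force at its end, in the units of the state.
- read_state(): the state, without advancing time (a new reading comes with each control period).
- read_camera(name): name is "scene" or "top"; returns the picture (480x640x3 uint8, blue, green, red); there is no depth.
- camera_model(name): a dict with "camera_matrix" (3x3 intrinsics, pixels), "R" (3x3) and "t" (3): a world point X has camera coordinates R X + t. Camera axes: x right, y down, z forward; pixel columns grow to the right and rows downward; lengths in m; the calibration is good to about 2 mm. A picture is of the moment at which its call begins. camera_model takes no time and is no camera call.
- finish_job(): hands the job in; it is judged then, once.
The state is a dict: "time": time; "q": joint angles; "joint_vel": joint speeds; "joint_torque": joint torques, N m; "tool_pos": TCP position; "tcp_rot": TCP orientation; "wrist_force": force on the tool from outside, world axes, zero at the start; "torque": the same for the moment, N m; "width": opening from 0.0 (shut) to 1.0 (fully open); "grip_force": force on a finger pad.
Only numpy, scipy, OpenCV 4.12 (cv2) and the standard library are available. Lean on these libraries where they do the work, as an engineer would, in place of code of your own. Each camera call takes 0.05 s, during which the arm holds its last target. There are 200 camera calls.

## Working session

There is one attempt and no reset: what is moved stays moved. The work goes in short steps, Python scripts to look and compute and a shell command to move; the robot and the scene stay as the last step left them, time stands still between calls to the robot, and variables do not carry over. Pictures are saved under pics/ and viewed, at most 13 in all, crops included, and the job is handed in when it is done.

```bash
mkdir -p pics; ls
python3 - <<'E'
from workcell import *
import cv2
for n in("scene","top"):
    cv2.imwrite(f"pics/{n}0.png",read_camera(n)); m=camera_model(n); print(n,m)
print(read_state())
E
```

```text
pics
scene {'camera_matrix': array([[556.47874986,   0.        , 322.90571049],
       [  0.        , 556.47874986, 240.78603875],
       [  0.        ,   0.        ,   1.        ]]), 'R': array([[-0.39705319,  0.91778892, -0.00350167],
       [ 0.79956469,  0.34402889, -0.49228085],
       [-0.45060523, -0.1982615 , -0.87042938]]), 't': array([ 0.22477906, -0.37101501,  1.61890834])}
top {'camera_matrix': array([[435.82838349,   0.        , 313.70598819],
       [  0.        , 435.82838349, 241.18127542],
       [  0.        ,   0.        ,   1.        ]]), 'R': array([[ 0.00296395, -0.99985672,  0.01666607],
       [-0.99193026, -0.00505208, -0.12668402],
       [ 0.12675006, -0.0161561 , -0.99180311]]), 't': array([-0.03096227,  0.55573867,  1.01985143])}
{'time': 0.1, 'q': array([ 1.11912261e+00,  2.64694045e-01,  1.60526039e+00, -1.56091852e-05,
        1.27372451e+00, -3.68844545e-02]), 'joint_vel': array([-0.00038822, -0.0017681 , -0.00285781, -0.00111214, -0.00115067,
        0.00010909]), 'joint_torque': array([-9.83261089e-04, -5.16705358e+01, -3.68588662e+01, -1.24643484e-04,
        6.17023019e-03, -1.77656716e-06]), 'tool_pos': array([0.27172297, 0.61715024, 0.23006321]), 'tcp_rot': array([-0.64678039, -3.07379085,  0.00318502]), 'wrist_force': array([-0.26532172, -0.18492312,  0.08281546]), 'torque': array([ 0.02228856, -0.00186659,  0.00794759]), 'grip_force': 0.0, 'width': 0.9997418529503032}
```

View pics/scene0.png

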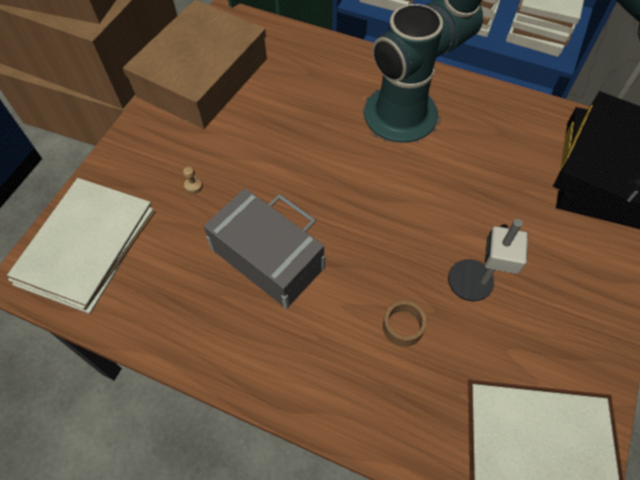

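View pics/top0.png

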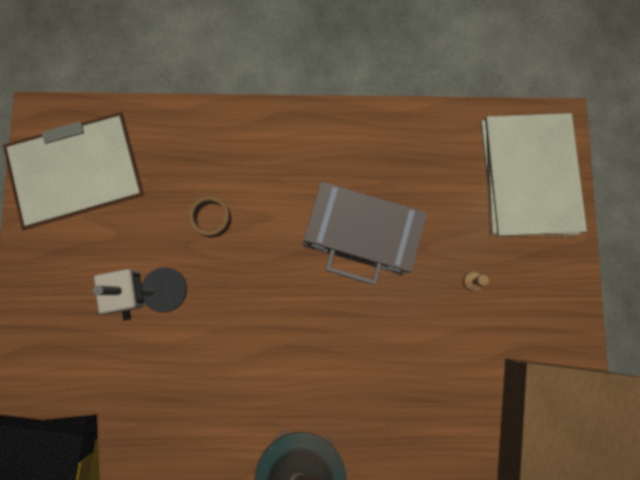

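The scene view shows the case at about (265,245) with its handle at (292,212), the reader head at (507,248), its foot at (472,280), the tape roll at (404,323) and the stamp at (192,180). In the top view the case is at (365,228), the handle bar runs (327,270)–(377,282), the foot is at (163,290), the head at (115,290), and the window faces right (-y). I'll zoom in on the case and the reader.

```bash
cat > h.py <<'E'
import numpy as np, cv2
from workcell import *
from scipy.spatial.transform import Rotation as Ro
def ray(n,uv):
    m=camera_model(n); R,t=m["R"],m["t"]
    d=R.T@np.linalg.solve(m["camera_matrix"],[uv[0],uv[1],1.]); return -R.T@t, d
def onz(n,uv,z):
    c,d=ray(n,uv); return c+d*(z-c[2])/d[2]
def tri(a,b):  # pixel in scene, pixel in top
    A=[];B=[]
    for n,uv in(("scene",a),("top",b)):
        c,d=ray(n,uv); d/=np.linalg.norm(d); P=np.eye(3)-np.outer(d,d); A.append(P);B.append(P@c)
    x=np.linalg.lstsq(np.vstack(A),np.hstack(B),rcond=None)[0]
    return x
def proj(n,X):
    m=camera_model(n); p=m["camera_matrix"]@(m["R"]@np.asarray(X)+m["t"]); return p[:2]/p[2]
def crop(n,x,y,w,h,k,im=None):
    im=read_camera(n) if im is None else im
    return cv2.resize(im[y:y+h,x:x+w],None,fx=k,fy=k,interpolation=cv2.INTER_CUBIC)
E
python3 - <<'E'
from h import *
s=cv2.imread("pics/scene0.png");t=cv2.imread("pics/top0.png")
a=np.hstack([crop("",195,175,133,100,3,s),crop("",440,205,100,100,3,s)]) 
b=np.hstack([crop("",300,180,133,106,3,t),crop("",90,260,100,106,3,t)])
cv2.imwrite("pics/z.png",np.vstack([a,b])[:600])
E
```

```text
(no output)
```

View pics/z.png

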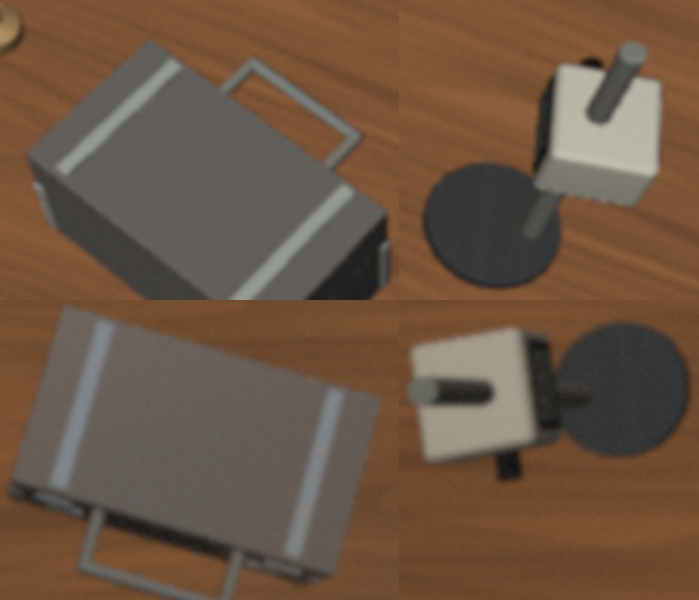

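The zoom is clear: lid corners, handle bar and the head's four top corners can be read in both views, with the dark window on the -y side of the head. I'll triangulate these points.

Run:
```python
from h import *
np.set_printoptions(precision=4,suppress=True)
S=lambda x,y:(195+x/3-.33,175+y/3-.33); SR=lambda x,y:(440+(x-399)/3-.33,205+y/3-.33)
T=lambda x,y:(300+x/3-.33,180+(y-300)/3-.33); TR=lambda x,y:(90+(x-399)/3-.33,260+(y-300)/3-.33)
c=[onz("top",T(*p),.119) for p in((66,306),(380,400),(331,577),(12,487))]
print("lid top",*c,np.mean(c,0),[np.linalg.norm(c[i]-c[i-1]) for i in range(4)])
print("scene",*[onz("scene",S(*p),.119) for p in((150,40),(28,155),(387,213))])
print("tri",tri(S(28,155),T(380,400)),tri(S(150,40),T(331,577)),tri(S(387,213),T(12,487)))
print("handle",tri(S(360,135),T(80,568)),tri(S(252,62),T(228,600)))
h=[tri(SR(*a),TR(*b)) for a,b in(((560,68),(540,440)),((553,157),(515,328)),((662,85),(426,461)),((655,172),(411,349)))]
print("head",*h,np.mean(h,0))
for n in("scene","top"):
    im=cv2.imread(f"pics/{n}0.png"); hsv=cv2.cvtColor(im,cv2.COLOR_BGR2HSV)
    m=((hsv[...,1]<70)&(hsv[...,2]<80)).astype(np.uint8)
    x,y,w,hh=(440,252,48,55) if n=="scene" else (138,262,55,55)
    mm=np.zeros_like(m);mm[y:y+hh,x:x+w]=m[y:y+hh,x:x+w]
    k=max(cv2.findContours(mm,0,1)[0],key=cv2.contourArea); e=cv2.fitEllipse(cv2.convexHull(k)); print(n,e,onz(n,e[0],.014))
for n,a,b in(("col",SR(632,48),TR(423,391)),):print(n,tri(a,b))
```

```text
lid top [ 0.6814 -0.045   0.119 ] [ 0.6106 -0.2814  0.119 ] [ 0.4774 -0.2411  0.119 ] [ 0.5432 -0.005   0.119 ] [ 0.5782 -0.1431  0.119 ] [np.float64(0.14386245240611906), np.float64(0.24678376237297225), np.float64(0.13919381557184302), np.float64(0.24508392283988664)]
scene [ 0.4818 -0.2422  0.119 ] [ 0.6155 -0.2793  0.119 ] [ 0.5527 -0.0035  0.119 ]
tri [ 0.612  -0.2833  0.1113] [ 0.4781 -0.2437  0.1129] [ 0.5453 -0.0057  0.105 ]
handle [ 0.4847 -0.0564  0.0965] [ 0.4601 -0.165   0.1038]
head [0.4016 0.3312 0.189 ] [0.4773 0.3471 0.1956] [0.3883 0.403  0.1928] [0.4627 0.4144 0.1984] [0.4325 0.3739 0.194 ]
scene ((470.5714111328125, 279.74273681640625), (39.6416130065918, 45.24617004394531), 117.0498046875) [0.4457 0.3352 0.014 ]
top ((158.43386840820312, 289.58917236328125), (44.885719299316406, 55.5761604309082), 82.92863464355469) [0.4385 0.3468 0.014 ]
col [0.4334 0.364  0.2858]
```

```bash
cat >> h.py <<'E'
np.set_printoptions(precision=4,suppress=True)
CY=np.deg2rad(-16.2); E1=np.array([np.cos(CY),np.sin(CY),0]); N1=np.array([-E1[1],E1[0],0]); HG=np.array([.648,-.1615,.075])
def go(p,yv=None):
    "shift (cm, tool axes) to p from the pose now; then turn (rad) to vertical with tool y along yv"
    s=read_state(); R=Ro.from_rotvec(s["tcp_rot"]).as_matrix(); d=np.asarray(p)-s["tool_pos"]
    print("at",s["tool_pos"],"shift",R.T@d*100,"n>=",np.linalg.norm(d)/.0417)
    if yv is not None:
        for y in(yv,-yv):
            z=np.array([0,0,-1.]); r=Ro.from_matrix(R.T@np.c_[np.cross(y,z),y,z]).as_rotvec(); print("turn",r, "q6",s["q"][5])
            print("  shift after turn",np.c_[np.cross(y,z),y,z].T@d*100)
E
python3 - <<'E'
from h import *
R=Ro.from_rotvec(read_state()["tcp_rot"]).as_matrix();print(R)
h=HG-.185*E1+[0,0,.022];print(h)
go([.27,.617,.42]); go([h[0],h[1],.231],E1)
E
```

```text
[[-0.9152  0.403  -0.0009]
 [ 0.403   0.9152 -0.0019]
 [ 0.0001 -0.0021 -1.    ]]
[ 0.4703 -0.1099  0.097 ]
at [0.2717 0.6172 0.2301] shift [  0.1528  -0.1228 -18.9935] n>= 4.555027889116029
at [0.2717 0.6172 0.2301] shift [-47.4771 -58.5344   0.0254] n>= 18.073875966007847
turn [-0.0018  0.0014  1.4388] q6 -0.036884454549707124
  shift after turn [-64.2755  39.3573  -0.0937]
turn [-0.0015 -0.0018 -1.7028] q6 -0.036884454549707124
  shift after turn [ 64.2755 -39.3573  -0.0937]
```

```bash
python3 -m crank '[[[0,0,-3.8,0,0,0],[0,0,-3.8,0,0,0],[0,0,-3.8,0,0,0],[0,0,-3.8,0,0,0],[0,0,-3.8,0,0,0]]]' 3.5 20
python3 -m crank '[[[-2.4,-2.9,0,0,0,0],[-2.4,-2.9,0,0,0,0],[-2.4,-2.9,0,0,0,0],[-2.4,-2.9,0,0,0,0],[-2.4,-2.9,0,0,0,0],[-2.4,-2.9,0,0,0,0],[-2.4,-2.9,0,0,0,0],[-2.4,-2.9,0,0,0,0]]]'
python3 -m crank '[[[-2.4,-2.9,0,0,0,0],[-2.4,-2.9,0,0,0,0],[-2.4,-2.9,0,0,0,0],[-2.4,-2.9,0,0,0,0],[-2.4,-2.9,0,0,0,0],[-2.4,-2.9,0,0,0,0],[-2.4,-2.9,0,0,0,0],[-2.4,-2.9,0,0,0,0]]]'
python3 -m crank '[[[0,0,0,0,0,0.12],[0,0,0,0,0,0.12],[0,0,0,0,0,0.12],[0,0,0,0,0,0.12],[0,0,0,0,0,0.12],[0,0,0,0,0,0.12]]]'
python3 -m crank '[[[0,0,0,0,0,0.12],[0,0,0,0,0,0.12],[0,0,0,0,0,0.12],[0,0,0,0,0,0.12],[0,0,0,0,0,0.12],[0,0,0,0,0,0.12],[0,0,0,0,0,0],[0,0,0,0,0,0]]]'
python3 - <<'E'
from h import *
h=HG-.185*E1+[0,0,.022]
go([h[0],h[1],.085],E1)
E
```

```text
time: 0.52
tool_pos: [0.2718, 0.6173, 0.4223]
tcp_rot: [-0.647, -3.074, 0.002]
wrist_force: [-0.3, 1.0, -0.3]
width: 0.413
grip_force: 0.0
time: 1.18
tool_pos: [0.3541, 0.3262, 0.4207]
tcp_rot: [-0.646, -3.074, 0.001]
wrist_force: [1.1, -0.0, -0.6]
width: 0.412
grip_force: 0.0
time: 1.85
tool_pos: [0.4362, 0.0365, 0.421]
tcp_rot: [-0.647, -3.074, -0.0]
wrist_force: [0.5, -0.8, -1.3]
width: 0.409
grip_force: 0.0
time: 2.35
tool_pos: [0.4362, 0.0382, 0.4207]
tcp_rot: [-1.696, -2.643, 0.001]
wrist_force: [0.6, -0.0, 0.7]
width: 0.414
grip_force: 0.0
time: 3.02
tool_pos: [0.4363, 0.0383, 0.4209]
tcp_rot: [-2.51, -1.889, 0.001]
wrist_force: [-0.7, -0.3, -0.3]
width: 0.409
grip_force: 0.0
at [0.4363 0.0383 0.4209] shift [-13.2894   7.4056  33.585 ] n>= 8.841743943481829
turn [-0.0007  0.0003  0.0021] q6 0.31143130546280584
  shift after turn [-13.2826   7.4087  33.587 ]
turn [-0.0004 -0.0012 -3.1395] q6 0.31143130546280584
  shift after turn [13.2826 -7.4087 33.587 ]
```

```bash
python3 -m crank '[[[-3.3,1.85,0,0,0,0],[-3.3,1.85,0,0,0,0],[-3.3,1.85,0,0,0,0],[-3.4,1.85,0,0,0,0],[0,0,3.9,0,0,0],[0,0,3.9,0,0,0],[0,0,3.9,0,0,0],[0,0,3.9,0,0,0]]]'
python3 -m crank '[[[0,0,3.9,0,0,0],[0,0,3.9,0,0,0],[0,0,3,0,0,0],[0,0,2.5,0,0,0],[0,0,2.5,0,0,0],[0,0,2.1,0,0,0],[0,0,0,0,0,0]]]'
python3 -m crank '[[[0,0,0,0,0,0],[0,0,0,0,0,0],[0,0,0,0,0,0],[0,0,0,0,0,0],[0,0,0,0,0,0],[0,0,0,0,0,0]]]' 0.5 30
python3 - <<'E'
from h import *
a=crop("scene",190,110,200,150,4)
cv2.imwrite("pics/grab.png",a); print(read_state()["tool_pos"])
E
```

```text
time: 3.68
tool_pos: [0.4701, -0.1106, 0.2637]
tcp_rot: [2.511, 1.887, 0.001]
wrist_force: [1.2, -0.7, -0.7]
width: 0.41
grip_force: 0.0
time: 4.27
tool_pos: [0.466, -0.1089, 0.0814]
tcp_rot: [-2.505, -1.884, 0.009]
wrist_force: [-1.4, 0.7, -0.5]
width: 0.408
grip_force: 0.0
time: 4.77
tool_pos: [0.4715, -0.1104, 0.0876]
tcp_rot: [2.511, 1.884, 0.003]
wrist_force: [1.0, 0.0, 1.6]
width: 0.101
grip_force: 30.0
[ 0.4715 -0.1104  0.0876]
```

View pics/grab.png

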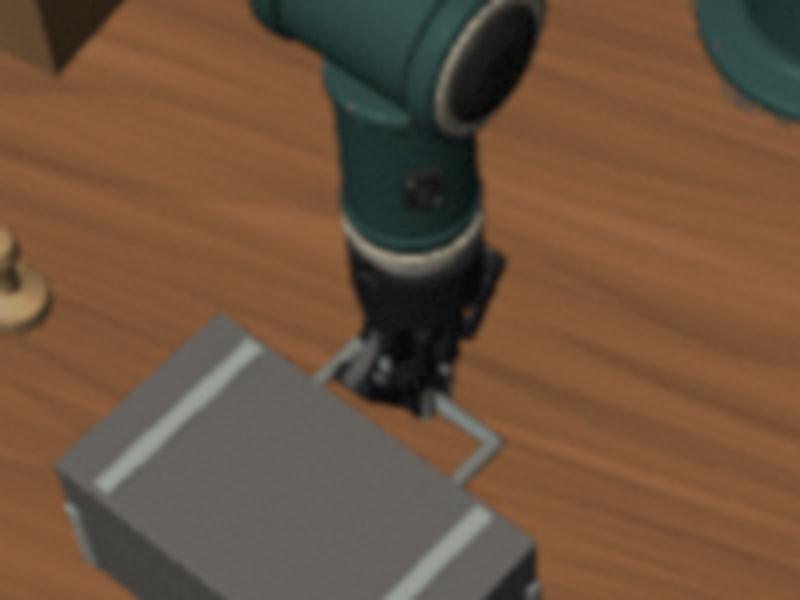

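The view shows the gripper at about (290,205) in the full scene picture, with both fingers around the middle of the bar. Opening is 8.6 mm at 30 N, so the bar is held. Next I'll compute the lid arc.

Run:
```python
import numpy as np
t0=np.arctan2(.022,.185); t=t0+np.linspace(0,1.74,25); p=18.63*np.c_[-np.cos(t),-np.sin(t)]
print(np.round(np.diff(p,axis=0),2).tolist())
```

```text
[[0.21, -1.33], [0.3, -1.32], [0.4, -1.29], [0.49, -1.26], [0.58, -1.22], [0.67, -1.17], [0.75, -1.12], [0.83, -1.07], [0.91, -1.0], [0.98, -0.93], [1.04, -0.86], [1.1, -0.78], [1.15, -0.7], [1.2, -0.62], [1.24, -0.53], [1.28, -0.44], [1.31, -0.34], [1.33, -0.25], [1.34, -0.15], [1.35, -0.05], [1.35, 0.05], [1.34, 0.14], [1.33, 0.24], [1.31, 0.34]]
```

```bash
python3 -m crank '[[[0,0.2,-1.3,0,0,0],[0,0.3,-1.3,0,0,0],[0,0.4,-1.3,0,0,0],[0,0.5,-1.25,0,0,0],[0,0.6,-1.2,0,0,0],[0,0.65,-1.15,0,0,0],[0,0.75,-1.1,0,0,0],[0,0.85,-1.05,0,0,0]]]'
python3 -m crank '[[[0,0.9,-1,0,0,0],[0,1,-0.95,0,0,0],[0,1.05,-0.85,0,0,0],[0,1.1,-0.8,0,0,0],[0,1.15,-0.7,0,0,0],[0,1.2,-0.6,0,0,0],[0,1.25,-0.55,0,0,0],[0,1.3,-0.45,0,0,0]]]'
python3 - <<'E'
from h import *
cv2.imwrite("pics/mid.png",read_camera("scene")); print(read_state()["tool_pos"], read_state()["wrist_force"])
E
```

```text
time: 5.48
tool_pos: [0.5083, -0.1212, 0.183]
tcp_rot: [-2.509, -1.881, 0.007]
wrist_force: [-9.1, 2.2, 3.1]
width: 0.099
grip_force: 29.5
time: 6.15
tool_pos: [0.5977, -0.1473, 0.2456]
tcp_rot: [2.512, 1.884, 0.001]
wrist_force: [-4.8, 1.7, 7.8]
width: 0.097
grip_force: 30.8
[ 0.6007 -0.1482  0.2462] [-1.0601  0.5454  8.8951]
```

View pics/mid.png

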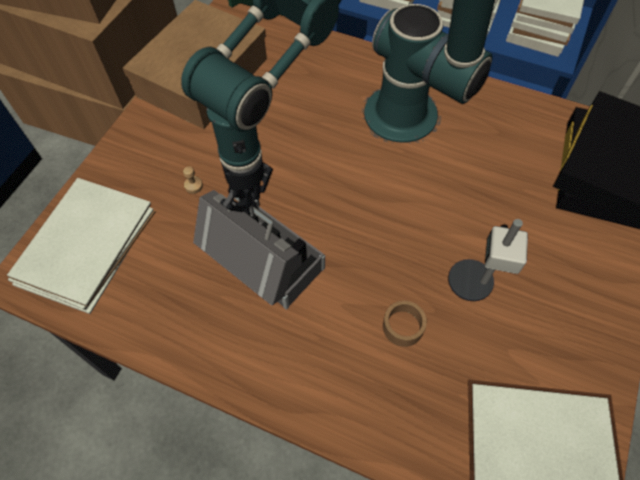

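The lid is about 65° open with the bar still in the fingers at (243,205). I'll continue along the arc.

```bash
python3 -m crank '[[[0,1.3,-0.4,0,0,0],[0,1.35,-0.3,0,0,0],[0,1.35,-0.15,0,0,0],[0,1.35,-0.05,0,0,0],[0,1.35,0,0,0,0],[0,1.35,0.1,0,0,0],[0,1.3,0.2,0,0,0],[0,1.2,0.3,0,0,0]]]'
python3 -m crank '[[[0,0,0,0,0,0],[0,0,0,0,0,0],[0,0,0,0,0,0],[0,0,0,0,0,0],[0,0,0,0,0,0]]]' 3.5
python3 -m crank '[[[0,0,-2,0,0,0],[0,0,-3.5,0,0,0],[0,0,-3.5,0,0,0],[0,0,-3.5,0,0,0],[0,-3.5,-2,0,0,0],[0,-4,0,0,0,0],[0,-4,0,0,0,0],[0,-4,0,0,0,0]]]'
python3 -m crank '[[[0,-4,0,0,0,0],[0,-4,0,0,0,0],[0,-4,0,0,0,0],[0,-4,0,0,0,0],[0,-4,0,0,0,0],[0,0,0,0,0,0]]]'
python3 - <<'E'
from h import *
s=read_camera("scene");t=read_camera("top")
cv2.imwrite("pics/s1.png",s);cv2.imwrite("pics/t1.png",t)
a=crop("",190,170,150,150,4,s);b=crop("",290,130,150,150,4,t)
cv2.imwrite("pics/open.png",cv2.resize(np.hstack([a,b]),(800,400)))
E
```

```text
time: 6.87
tool_pos: [0.6993, -0.177, 0.2458]
tcp_rot: [2.513, 1.884, 0.0]
wrist_force: [0.1, 0.5, 1.0]
width: 0.099
grip_force: 30.5
time: 7.28
tool_pos: [0.6979, -0.1765, 0.2452]
tcp_rot: [2.513, 1.885, 0.0]
wrist_force: [1.5, -0.2, -0.0]
width: 0.412
grip_force: 0.3
time: 7.95
tool_pos: [0.5477, -0.1326, 0.3906]
tcp_rot: [2.513, 1.884, 0.001]
wrist_force: [0.3, -0.0, 0.1]
width: 0.413
grip_force: 0.0
time: 8.45
tool_pos: [0.3516, -0.0753, 0.3909]
tcp_rot: [2.512, 1.884, 0.001]
wrist_force: [0.0, -0.5, 0.6]
width: 0.409
grip_force: 0.0
```

View pics/open.png

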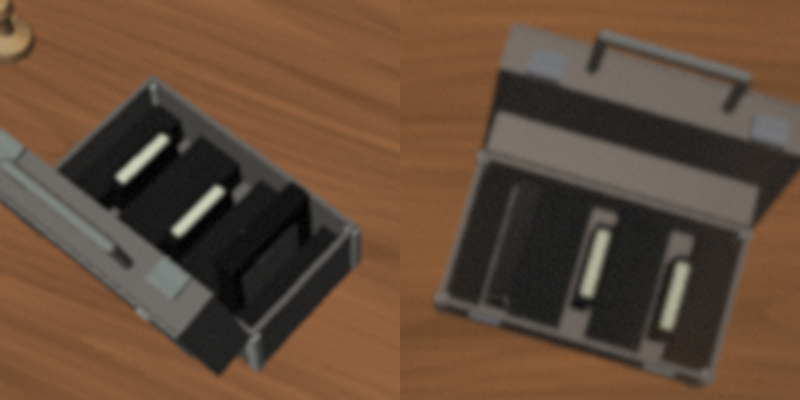

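The lid is open. The two small cassettes, with light tops, stand in the middle and right slots, and the large cartridge is in the left (+y) slot: crop (262,230) in the scene half and (507,245) in the top half. I'll refine the case pose and compare it with the cartridge's dark top.

Run:
```python
from h import *
S=lambda x,y:(190+x/2.667,170+y/2.667);T=lambda x,y:(290+(x-400)/2.667,130+y/2.667)
c=[onz("top",T(*p),.075) for p in((437,300),(708,380),(748,230),(482,155))]
print(*c,np.mean(c,0))
for i,j in((1,0),(2,3),(0,3),(1,2)): d=c[j]-c[i];print(np.linalg.norm(d),np.degrees(np.arctan2(d[1],d[0])))
print("scene",*[onz("scene",S(*p),.075) for p in((152,80),(355,230))])
for sgn,nm in((.07,"cas"),(0,"cas")):
    pass
# cassette light tops (z .059)
print("cas tops top",onz("top",T(595,263),.059),onz("top",T(676,295),.059))
print("cas tops scene",onz("scene",S(143,157),.059),onz("scene",S(198,210),.059))
C=HG-.07*E1
s=cv2.imread("pics/s1.png");t=cv2.imread("pics/t1.png")
for n,im in(("s",s),("t",t)):
    nm={"s":"scene","t":"top"}[n]
    big=cv2.convertScaleAbs(crop("",*((250,200,80,80) if n=="s" else (295,180,80,80)),5,im),alpha=2.2)
    o=(250,200) if n=="s" else (295,180)
    P=[C+.075*N1+a*.051*E1+b*.011*N1 for a,b in((-1,-1),(-1,1),(1,1),(1,-1))]
    for p in P:
        p=p.copy();p[2]=.109;u=(proj(nm,p)-o+.5)*5;cv2.circle(big,tuple(int(v) for v in u),3,(0,0,255),1)
    cv2.imwrite(f"pics/c{n}.png",big)
cv2.imwrite("pics/cc.png",np.hstack([cv2.imread("pics/cs.png"),cv2.imread("pics/ct.png")]))
```

```text
[ 0.5476 -0.0052  0.075 ] [ 0.4788 -0.241   0.075 ] [ 0.6114 -0.2797  0.075 ] [ 0.6776 -0.0444  0.075 ] [ 0.5788 -0.1426  0.075 ]
0.24568760882459026 73.72176436492248
0.24442576952231215 74.28543631938942
0.13572385242567217 -16.783287501609976
0.13812320634096012 -16.2461694876768
scene [ 0.4866 -0.2395  0.075 ] [ 0.5568 -0.0032  0.075 ]
cas tops top [ 0.5836 -0.1459  0.059 ] [ 0.5552 -0.2179  0.059 ]
cas tops scene [ 0.5564 -0.215   0.059 ] [ 0.5862 -0.1441  0.059 ]
```

View pics/cc.png

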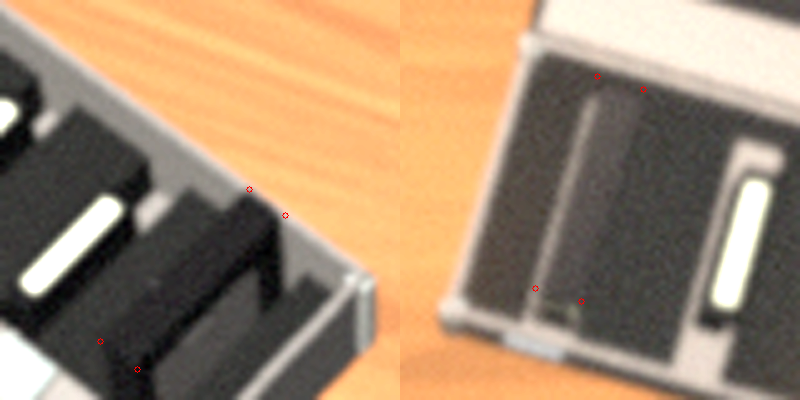

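The dark cartridge top matches the predicted corners to a few mm in both views: scene crop (100–285,190–370), top crop (535–643,76–301), with the label just visible at (560,310). The case pose is good, so I'll turn for the grasp.

```bash
python3 -m crank '[[[0,0,0,0,0,-0.12],[0,0,0,0,0,-0.12],[0,0,0,0,0,-0.12],[0,0,0,0,0,-0.12],[0,0,0,0,0,-0.12],[0,0,0,0,0,-0.12],[0,0,0,0,0,-0.12],[0,0,0,0,0,-0.12]]]' 4
python3 -m crank '[[[0,0,0,0,0,-0.12],[0,0,0,0,0,-0.12],[0,0,0,0,0,-0.12],[0,0,0,0,0,-0.12],[0,0,0,0,0,-0.12],[0,0,0,0,0,0],[0,0,0,0,0,0]]]'
python3 - <<'E'
from h import *
go([.6010,-.070,.047],N1)
E
```

```text
time: 9.22
tool_pos: [0.3586, -0.0775, 0.3895]
tcp_rot: [-1.35, -2.836, 0.0]
wrist_force: [-0.1, -0.0, -0.8]
width: 0.467
grip_force: 0.0
time: 9.8
tool_pos: [0.3583, -0.0774, 0.3896]
tcp_rot: [-0.467, -3.106, -0.0]
wrist_force: [0.2, 1.0, -0.6]
width: 0.468
grip_force: 0.0
at [ 0.3583 -0.0774  0.3896] shift [-23.0116   7.84    34.2391] n>= 10.069988766240844
turn [-0.     -0.0007 -0.0154] q6 -1.553369077975592
  shift after turn [-23.1046   7.4832  34.2563]
turn [-0.0012  0.      3.1262] q6 -1.553369077975592
  shift after turn [23.1046 -7.4832 34.2563]
```

```bash
python3 -m crank '[[[0,0,0,0,0,-0.015],[-3.3,1.07,0,0,0,0],[-3.3,1.07,0,0,0,0],[-3.3,1.07,0,0,0,0],[-3.3,1.07,0,0,0,0],[-3.3,1.07,0,0,0,0],[-3.3,1.07,0,0,0,0],[-3.3,1.06,0,0,0,0]]]'
python3 -m crank '[[[0,0,3.8,0,0,0],[0,0,3.8,0,0,0],[0,0,3.8,0,0,0],[0,0,3.8,0,0,0],[0,0,3.8,0,0,0],[0,0,2,0,0,0],[0,0,0,0,0,0],[0,0,0,0,0,0]]]'
python3 - <<'E'
from h import *
go([.6010,-.070,.047],N1)
t=read_camera("top");s=read_camera("scene")
a=crop("",295,140,100,100,4,t);b=crop("",235,165,100,100,4,s)
cv2.imwrite("pics/pre.png",cv2.convertScaleAbs(np.hstack([a,b]),alpha=1.6))
E
```

```text
time: 10.47
tool_pos: [0.6021, -0.0689, 0.3892]
tcp_rot: [-0.44, -3.11, 0.0]
wrist_force: [1.2, 0.3, 0.4]
width: 0.473
grip_force: 0.0
time: 11.13
tool_pos: [0.5993, -0.0689, 0.1782]
tcp_rot: [-0.439, -3.107, -0.0]
wrist_force: [0.1, 0.5, 0.7]
width: 0.469
grip_force: 0.0
at [ 0.5993 -0.0689  0.1782] shift [-0.2428 -0.0493 13.1196] n>= 3.146754404785366
turn [-0.0005 -0.0036  0.002 ] q6 -1.4458140133875292
  shift after turn [-0.1958 -0.0552 13.1204]
turn [ 0.0056 -0.0008 -3.1396] q6 -1.4458140133875292
  shift after turn [ 0.1958  0.0552 13.1204]
```

View pics/pre.png

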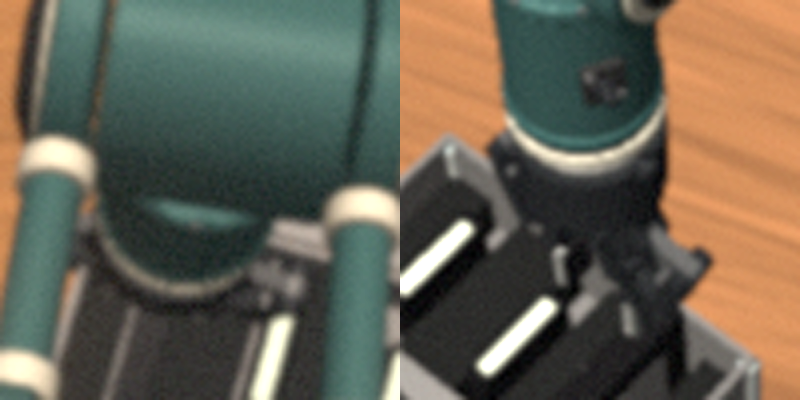

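The fingers stand on either side of the cartridge's slot at right crop (565–640,265–320), and the cassettes are clear. I'll descend gently.

```bash
python3 -m crank '[[[-0.1,0,2,0,0,0],[-0.1,0,2,0,0,0],[0,0,1.5,0,0,0],[0,0,1,0,0,0],[0,0,1,0,0,0],[0,0,1,0,0,0],[0,0,0,0,0,0]]]'
python3 -m crank '[[[0,0,1.2,0,0,0],[0,0,1.2,0,0,0],[0,0,1.2,0,0,0],[0,0,1,0,0,0],[0,0,0,0,0,0],[0,0,0,0,0,0]]]'
python3 -m crank '[[[0,0,0,0,0,0],[0,0,0,0,0,0],[0,0,0,0,0,0],[0,0,0,0,0,0],[0,0,0,0,0,0],[0,0,0,0,0,0]]]' 1 60
```

```text
time: 11.82
tool_pos: [0.6015, -0.0695, 0.0937]
tcp_rot: [-0.438, -3.109, 0.0]
wrist_force: [-1.3, 1.0, -1.2]
width: 0.467
grip_force: 0.0
time: 12.32
tool_pos: [0.601, -0.0694, 0.0473]
tcp_rot: [-0.438, -3.108, -0.0]
wrist_force: [0.2, -0.6, -0.1]
width: 0.465
grip_force: 0.0
time: 12.82
tool_pos: [0.6025, -0.0698, 0.0493]
tcp_rot: [0.438, 3.11, -0.0]
wrist_force: [-0.1, -0.9, 0.9]
width: 0.251
grip_force: 59.1
```

```bash
python3 -m crank '[[[0,0,-0.5,0,0,0],[0,0,-1,0,0,0],[0,0,-1.5,0,0,0],[0,0,-2,0,0,0],[0,0,-2,0,0,0],[0,0,-2,0,0,0],[0,0,-2,0,0,0],[0,0,-2,0,0,0]]]'
python3 -m crank '[[[0,0,-2,0,0,0],[0,0,-2,0,0,0],[0,0,-2,0,0,0],[0,0,-2,0,0,0],[0,0,-1.5,0,0,0],[0,0,-1,0,0,0],[0,0,0,0,0,0]]]'
python3 - <<'E'
from h import *
cv2.imwrite("pics/lift.png",read_camera("scene"))
w=np.deg2rad(101); y=np.array([-np.sin(w-np.pi),np.cos(w-np.pi),0]); print(y)
go([.476,.15,.24],y)
E
```

```text
time: 13.48
tool_pos: [0.6018, -0.0694, 0.1806]
tcp_rot: [0.438, 3.111, 0.0]
wrist_force: [-0.3, -0.8, -1.6]
width: 0.25
grip_force: 59.0
time: 14.07
tool_pos: [0.6034, -0.0696, 0.2876]
tcp_rot: [0.437, 3.105, 0.0]
wrist_force: [0.6, 0.3, -1.5]
width: 0.249
grip_force: 59.0
[0.9816 0.1908 0.    ]
at [ 0.6027 -0.0696  0.2856] shift [18.2505 17.6066  4.5091] n>= 6.176651263701718
turn [0.002  0.0024 1.0991] q6 -1.4471545349499715
  shift after turn [23.9727 -8.2439  4.5555]
turn [-0.0028  0.0023 -2.0425] q6 -1.4471545349499715
  shift after turn [-23.9727   8.2439   4.5555]
```

View pics/lift.png

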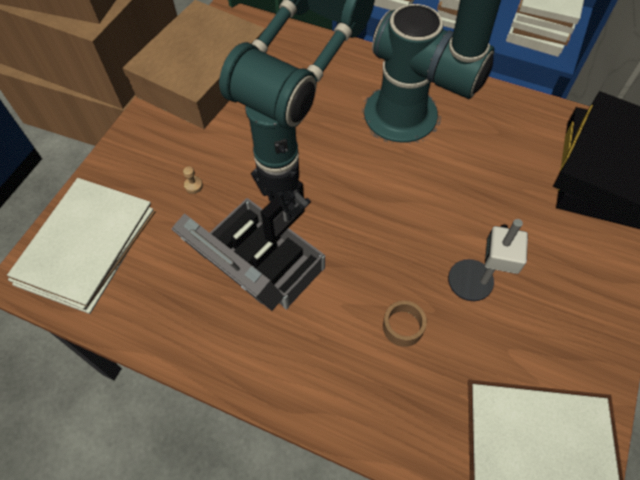

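The cartridge is held in the fingers at (285,215), clear above the case. The lid is open and both cassettes are in place. I'll move to the staging pose and turn.

```bash
python3 -m crank '[[[1,1,0,0,0,0],[2.5,2.4,0,0,0,0],[3,2.8,0.5,0,0,0],[3,2.8,1,0,0,0],[3,2.8,1,0,0,0],[3,2.8,1,0,0,0],[1.7,2,1,0,0,0],[1,1,0,0,0,0]]]'
python3 -m crank '[[[0,0,0,0,0,0.05],[0,0,0,0,0,0.1],[0,0,0,0,0,0.1],[0,0,0,0,0,0.1],[0,0,0,0,0,0.1],[0,0,0,0,0,0.1],[0,0,0,0,0,0.1],[0,0,0,0,0,0.1]]]'
python3 -m crank '[[[0,0,0,0,0,0.1],[0,0,0,0,0,0.1],[0,0,0,0,0,0.1],[0,0,0,0,0,0.05],[0,0,0,0,0,0],[0,0,0,0,0,0]]]'
python3 - <<'E'
from h import *
w=np.deg2rad(101); y=np.array([-np.sin(w-np.pi),np.cos(w-np.pi),0])
go([.466,.205,.158],y)
s=read_camera("scene");t=read_camera("top");cv2.imwrite("pics/s2.png",s);cv2.imwrite("pics/t2.png",t)
cv2.imwrite("pics/st.png",cv2.convertScaleAbs(np.hstack([crop("",390,180,160,160,2.5,s),crop("",90,210,160,160,2.5,t)]),alpha=1.5))
E
```

```text
time: 14.78
tool_pos: [0.4715, 0.1509, 0.2348]
tcp_rot: [-0.433, -3.104, 0.002]
wrist_force: [-0.4, -0.8, -1.3]
width: 0.25
grip_force: 59.2
time: 15.45
tool_pos: [0.4747, 0.1486, 0.2372]
tcp_rot: [-1.552, -2.728, 0.004]
wrist_force: [-0.2, -0.4, -0.7]
width: 0.245
grip_force: 59.1
time: 15.95
tool_pos: [0.4752, 0.1485, 0.2377]
tcp_rot: [-1.996, -2.424, 0.003]
wrist_force: [0.1, 0.3, -1.1]
width: 0.251
grip_force: 59.1
at [0.4752 0.1485 0.2377] shift [5.7221 0.2012 7.9706] n>= 2.35345478301987
turn [-0.0028 -0.      0.0009] q6 0.05973153855202098
  shift after turn [5.7225 0.1737 7.9709]
turn [ 0.     -0.0044 -3.1407] q6 0.05973153855202098
  shift after turn [-5.7225 -0.1737  7.9709]
```

View pics/st.png

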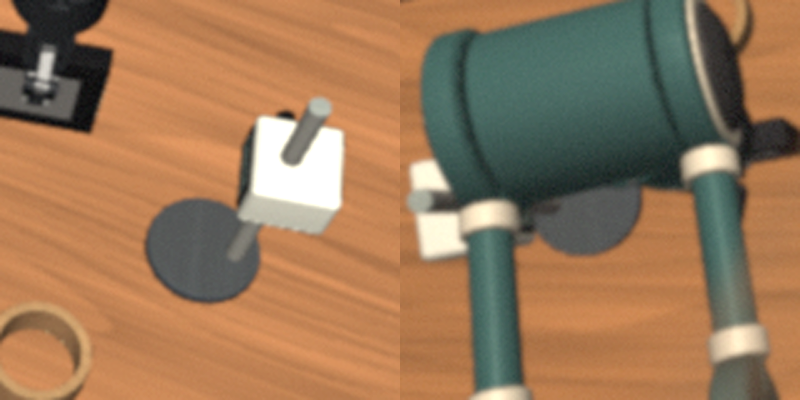

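Run:
```python
from h import *
for z in (.5,.52,.54,.56,.58,.6,.65): print(z,proj("scene",[.6027,-.0696,z]))
p=lambda z:onz("scene",(300,97),z)
for z in(.5,.54,.58): print(z,p(z))
for z in(.45,.5,.54): print("now end",z,onz("top",(101,254),z))
```

```text
0.5 [274.7328 145.1046]
0.52 [273.7668 137.2405]
0.54 [272.7631 129.0692]
0.56 [271.7194 120.5722]
0.58 [270.6332 111.7297]
0.6 [269.502  102.5202]
0.65 [266.4572  77.7327]
0.5 [ 0.4882 -0.0757  0.5   ]
0.54 [ 0.5227 -0.0582  0.54  ]
0.58 [ 0.5571 -0.0407  0.58  ]
now end 0.45 [0.4827 0.2855 0.45  ]
now end 0.5 [0.4779 0.262  0.5   ]
now end 0.54 [0.474  0.2432 0.54  ]
```

The wrist housing rides about 0.35 m above the TCP, so it clears the reader. Left crop shows the cartridge held upright at (50,80), away from the head at (295,165). I'll refine the window height by fitting shapes to the head's white top face, with the foot and column as checks.

Run:
```python
from h import *
Q={}
for n,(x,y,w,h),th in(("scene",(470,215,70,70),150),("top",(85,260,60,60),130)):
    im=cv2.imread(f"pics/{n}0.png"); K=4
    z=crop("",x,y,w,h,K,cv2.bilateralFilter(im,5,30,3)); hsv=cv2.cvtColor(z,cv2.COLOR_BGR2HSV)
    v=hsv[...,2].astype(float); print(n,"v pct",np.percentile(v[hsv[...,1]<60],[10,50,70,90]))
    m=((hsv[...,1]<70)&(v>th)).astype(np.uint8)*255
    k=max(cv2.findContours(m,0,1)[0],key=cv2.contourArea); hl=cv2.convexHull(k)
    q=cv2.approxPolyN(hl,4,ensure_convex=True).reshape(-1,2) 
    q=(q+.5)/K-.5+[x,y]; print(q); Q[n]=q
T,S=Q["top"],Q["scene"]
c=lambda q:q.mean(0)
# diagonal intersection = projected centre
def diag(q):
    l=np.cross(np.cross([*q[0],1],[*q[2],1]),np.cross([*q[1],1],[*q[3],1])); return l[:2]/l[2]
print("centre",tri(diag(S),diag(T)))
print("foot",tri((470.8,279.7),(164.2,289.3)))
for z in(.18,.19,.2):
    P=np.array([onz("top",p,z)[:2] for p in T]); print(z,[np.round(np.linalg.norm(P[i]-P[i-1]),4) for i in range(4)])
```

```text
scene v pct [ 55. 124. 182. 186.]
[[526.375 231.875]
 [525.625 263.875]
 [490.625 257.375]
 [493.375 225.875]]
top v pct [ 42. 153. 162. 164.]
[[134.375 305.875]
 [ 98.375 312.625]
 [ 93.375 275.125]
 [129.125 268.375]]
centre [0.4339 0.3734 0.1974]
foot [0.4394 0.3365 0.0031]
0.18 [np.float64(0.0777), np.float64(0.0731), np.float64(0.0774), np.float64(0.0734)]
0.19 [np.float64(0.0768), np.float64(0.0723), np.float64(0.0765), np.float64(0.0726)]
0.2 [np.float64(0.076), np.float64(0.0715), np.float64(0.0756), np.float64(0.0717)]
```

Run:
```python
from h import *
T=np.array([[134.375,305.875],[98.375,312.625],[93.375,275.125],[129.125,268.375]])
S=np.array([[493.375,225.875],[526.375,231.875],[525.625,263.875],[490.625,257.375]])
for n,q in(("top",T),("scene",S)):
    P=np.array([onz(n,p,.197)[:2] for p in q]); print(P.mean(0))
    for a,b,o in((0,1,0),(3,2,0),(0,3,90),(1,2,90)): d=P[b]-P[a];print(np.degrees(np.arctan2(d[1],d[0]))+o,np.linalg.norm(d))
```

```text
[0.4338 0.3742]
100.82956369875268 0.07172196822288976
101.1032234477398 0.07199134589656504
101.05759716055556 0.07624411714190171
101.26135346536601 0.07590182031143418
[0.4347 0.3729]
100.90578545987316 0.07003876809977082
101.05984043390494 0.07195190863615676
100.68826848494577 0.07866216316183187
102.08430994061916 0.07848473708814721
```

```bash
python3 -m crank '[[[0,0,1.5,0,0,0],[0,0,2,0,0,0],[0,0,2,0,0,0],[0,0,1.5,0,0,0],[0,0,0.7,0,0,0],[0,0,0,0,0,0]]]'
python3 -m crank '[[[0.5,0,0,0,0,0],[1,0.1,0,0,0,0],[1.2,0.1,0,0,0,0],[1.2,0,0,0,0,0],[1,0,0,0,0,0],[0.6,0,0,0,0,0],[0.4,0,0,0,0,0],[0,0,0,0,0,0]]]'
python3 - <<'E'
from h import *
w=np.deg2rad(101); W=np.array([np.cos(w),np.sin(w),0]); y=np.array([W[1],-W[0],0])
go([.4662,.2064,.161],y)
s=read_camera("scene");cv2.imwrite("pics/s3.png",s)
big=cv2.convertScaleAbs(crop("",400,180,150,150,4,s),alpha=1.5)
C=np.array([.4662,.2064,0]);z0=.117
for a in(-1,1):
  for b in(-1,1):
    for z in(z0,z0+.104):
      u=(proj("scene",C+a*.051*W+b*.011*y+[0,0,z])-[400,180]+.5)*4; cv2.circle(big,tuple(int(v) for v in u),4,(0,0,255),1)
cv2.imwrite("pics/fin.png",big)
E
```

```text
time: 16.55
tool_pos: [0.4748, 0.148, 0.1599]
tcp_rot: [-1.997, -2.422, 0.006]
wrist_force: [-0.3, -0.9, -1.4]
width: 0.248
grip_force: 59.1
time: 17.22
tool_pos: [0.4671, 0.2078, 0.1623]
tcp_rot: [-1.998, -2.425, -0.0]
wrist_force: [-1.0, -1.1, -0.9]
width: 0.25
grip_force: 59.1
at [0.4671 0.2078 0.1623] shift [-0.1206 -0.1115  0.1256] n>= 0.049599875690750944
turn [ 0.0001 -0.0001  0.0006] q6 0.17717345920671027
  shift after turn [-0.1207 -0.1114  0.1257]
turn [ 0.0002  0.0001 -3.141 ] q6 0.17717345920671027
  shift after turn [0.1207 0.1114 0.1257]
```

View pics/fin.png

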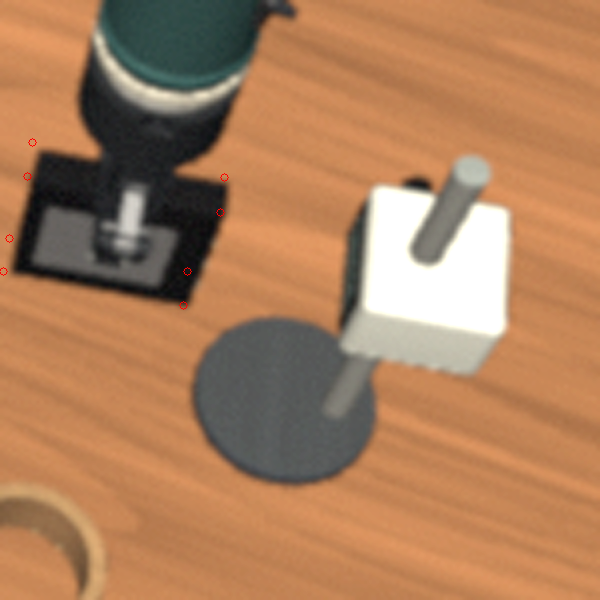

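The cartridge is upright in the fingers with corners at about (40,152), (228,185), (190,303) and (15,272), roughly 3 mm nearer the head than predicted. It faces the dark window at (355,270). I'll trim slightly, settle and hand in.

```bash
python3 -m crank '[[[-0.3,-0.1,0.1,0,0,0],[0,0,0,0,0,0],[0,0,0,0,0,0],[0,0,0,0,0,0],[0,0,0,0,0,0],[0,0,0,0,0,0],[0,0,0,0,0,0],[0,0,0,0,0,0]]]'
python3 -c "
from workcell import *
s=read_state();print(s['tool_pos'],abs(s['joint_vel']).max());print(finish_job())"
```

```text
time: 17.93
tool_pos: [0.467, 0.2035, 0.1612]
tcp_rot: [2.0, 2.423, 0.0]
wrist_force: [0.1, -0.2, -1.0]
width: 0.252
grip_force: 59.1
[0.46698189 0.20353289 0.16122861] 0.002408805454616829
the job is handed in; nothing more can be done
None
```

The job is handed in at 17.9 s: the lid is open on its stop and the cartridge is held upright with its label facing the reader window, by my camera estimate about 80 mm away and centred to within a few mm (window height is the least certain); the cassettes, stamp, tape roll and reader were not touched.

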